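Push the board home and clamp it through the guard window

ROBOT

A 6-joint arm with a two-finger parallel gripper is mounted at the origin on the work surface. World frame = base frame: x ahead of the robot, y to its left, z up, the work surface at z = 0. Lengths are in mm, angles in degrees, forces in N, time in s.
With the tool pointing down it reaches from about 300 to 850 mm from the base axis. Payload 4.2 kg.
Tool frame: the origin (TCP) lies at the very end of the fingers, on their centre line; the grasp point (between the pads) lies 19 mm behind it (env.grip_depth is the distance from the TCP to the grasp point, in mm); z points along the fingers, y is the line along which they close (so a half turn about z gives the same grasp; the last joint's range is limited). The gripper opens to 91 mm and grips with 3 to 60 N. Pads are 32 mm wide; open, the fingers measure 118 mm over their backs; the gripper's body (76 mm by 178 mm) begins 60 mm behind the grasp point.
Start: joints at [-66.005, 18.312, 89.639, -0, 72.044, -1.146], TCP at [244.296, -520.541, 213.976] pointing down, gripper open.
Joint ranges: [-177.97, 177.97], [-48.28, 115.42], [12.27, 149.76], [-77.06, 257.06], [2.81, 150.46], [-146.56, 146.56]. Speed limits (degrees/s): [147.25, 147.25, 180, 180, 180, 180].

INTERFACE

Orientations are given as [roll, pitch, yaw] about the fixed x, y, z axes, in that order (R = Rz(yaw) Ry(pitch) Rx(roll)).
In Python, from workcell import env, cams gives the robot as it stands.
- The arm moves only by the tool apply_moves, never from a script. Its argument "deltas" is a list of rows, each a list of 5 numbers: the shift along the tool's x, y, z in m, then the turn about the tool's z in rad, then the opening, from -1 (shut) to 1 (fully open), so that 0 is half open. In form: [[tx, ty, tz, roll, gripper], ...]. A call has 1 to 5 rows; each row is the pose to reach, as a shift and turn from the pose commanded when the call began, along the tool's axes at that moment; what a row does not reach only later rows make up. A row lasts 1/10 s, in which the tool goes at most 50 mm and 8.59 degrees, less where a joint would pass 70% of its speed; a pose out of reach is approached as far as the arm can. A call with a gripper value outside its range is refused whole. The fingers move at their own pace and stop on an object; "grip_force" is the grip in N (left out, the last holds). Time passes only in rows, so rows that repeat a pose let the fingers close. It gives the time, the measured TCP pose, the force, the opening and the grip force at its end, in the units of the state.
- env.state(): the state, without advancing time (a new reading comes with each control period).
- cams.grab_frame(name): name is "scene" or "top"; returns the picture (420x560x3 uint8, blue, green, red); there is no depth.
- cams.get_calibration(name): a dict with "mtx" (3x3 intrinsics, pixels), "eye" and "attitude" of the camera in the world. Camera axes: x right, y down, z forward; pixel columns grow to the right and rows downward; lengths in mm; the calibration is good to about 2 mm. A picture is of the moment at which its call begins. get_calibration takes no time and is no camera call.
- env.job_done(): hands the job in; it is judged then, once.
The state is a dict: "time_s": time; "qpos": joint angles; "qvel": joint speeds; "effort": joint torques, N m; "ee_pos": TCP position; "ee_rot": TCP orientation; "force": force on the tool from outside, world axes, zero at the start; "torque": the same for the moment, N m; "gripper_width": finger opening in mm; "gripper_force": force on a finger pad.
Only numpy, scipy, OpenCV 4.12 (cv2) and the standard library are available. Lean on these libraries where they do the work, as an engineer would, in place of code of your own. Each camera call takes 0.05 s, during which the arm holds its last target. There are 200 camera calls.

TASK

With a fingertip, push the pale board along its channel until it is fully home against the stop at the back of the jig; then reach down through the window of the yellow guard above that board and press the red lever there fully down, so that its rubber foot bears on the board and clamps it, and come out again. Do not touch the yellow guard at all, do not pick anything up, and leave the dark board, its lever and the mallet, square and gauge as they are.

Things in the scene. Friction and masses are not known exactly. Their poses are not given: they have to be found in the camera images.
- jig: two-bay board clamp fixed to the bench, turned up to 0.3 rad. Origin on the bench midway between the windows; x away from the robot along the channels, y left, z up. Grey base plate 6 mm thick, x -195 to 150, y -155 to 155 mm. Channels along x centred at y = +65 (left bay) and -65 mm (right bay), 84 mm wide between black rails 18 mm high above the bench, x -120 to 90 mm
- stop_left (a point): dark steel stop closing the left channel, 30 mm high; the point is the foot of its face towards the robot, at x = 100, y = +65, z = 6 mm in the jig's frame. A board that is home touches it: board origin at jig x = -20 mm, near end at x = -140 mm, outside rails and guard
- stop_right (a point): the same for the right channel, at x = 100, y = -65, z = 6 mm in the jig's frame
- guard: yellow guard over the jig, not to be touched; origin and axes as the jig's. Level plate 4 mm thick, top 95 mm above the bench, x -70 to 140, y -155 to 155 mm, on side walls at y = +-153 mm, open in front below the plate. Two windows, each 84 mm along x and 90 mm along y, centred at x = 0, y = +-65 mm, one over each lever pad
- window_left (a point): centre of the left window (jig y = +65 mm), level with the top of the guard plate, 95 mm above the bench; its axes are the jig's
- window_right (a point): centre of the right window (jig y = -65 mm), level with the top of the guard plate, 95 mm above the bench; its axes are the jig's
- pad_left (a point): centre of the top of the left lever's red pad, 36 (x) x 34 (y) mm, under the middle of the left window; 13 mm below the plate's top when the lever is up, about 37 mm below when the foot is on the board. Moves with the lever
- pad_right (a point): centre of the top of the right lever's red pad, 36 (x) x 34 (y) mm, under the middle of the right window; as pad_left
- lever_left (a joint): clamp lever of the left bay (jig y = +65 mm): 0 = up, grows as the red pad is pressed down; starts at 0 to 0.04; its rubber foot meets a board's top at about 0.21 (pad 24 mm lower than at 0), hard end at 0.30. Friction hinge, no spring: 4 to 5 N on the pad moves it, it stays where left, and the force rises steeply once the foot bears on the board. Hinge line along jig y at x = 115 mm, z = 70 mm
- lever_right (a joint): clamp lever of the right bay (jig y = -65 mm): 0 = up, grows as the red pad is pressed down; starts at 0 to 0.04; its rubber foot meets a board's top at about 0.21 (pad 24 mm lower than at 0), hard end at 0.30. Friction hinge, no spring: 4 to 5 N on the pad moves it, it stays where left, and the force rises steeply once the foot bears on the board. Hinge line along jig y at x = 115 mm, z = 70 mm
- pale_board: pale, cream-coloured board, 240 (x) x 80 (y) x 18 (z) mm, about 0.2 kg, loose in one of the two channels; origin at the centre of its underside (6 mm above the bench), x along its length towards the stop, near end at x = -120 mm. It starts 20 to 45 mm short of home, in either bay (the sign of its y in the jig's frame tells which)
- dark_board: dark brown board, 240 (x) x 80 (y) x 18 (z) mm, about 0.2 kg, loose in one of the two channels; origin at the centre of its underside (6 mm above the bench), x along its length towards the stop, near end at x = -120 mm. It lies in the other bay, likewise short of home, and stays there
- mallet: wooden carver's mallet standing on its head, 92 mm across, 200 mm tall, origin at the centre of its underside; stays as it is
- square: combination square lying flat, steel blade 200 x 25 mm with a blue head, 18 mm high, origin under the middle of the blade; stays as it is
- gauge: dark wooden marking gauge lying flat, 130 x 75 mm, 34 mm high with its brass screw, origin under the middle of its stem; stays as it is

How it is judged (in metres and radians):
On the way, in this order (a step that is already met when the one before it is completed fails the run):
1. the pale board is home against the stop (x of pale_board in the frame of jig above -0.024 m), for 0.1 s.
2. the lever above the pale board is pressed down onto it, the board still home (x of pale_board in the frame of jig above -0.024 m and ((y of pale_board in the frame of jig above 0 m and value of joint lever_left above 0.19 rad) or (not (y of pale_board in the frame of jig above 0 m) and value of joint lever_right above 0.19 rad))), for 0.2 s.
At the end, for the whole second after the job is handed in: The pale board is within 4 mm of the stop, flat in its channel and at rest; the lever above it is down with its foot on the board (joint above 0.19); the other lever is up (below 0.08) and the dark board has moved less than 10 mm (all of step 2 and not ((y of pale_board in the frame of jig above 0 m and value of joint lever_right above 0.08 rad) or (not (y of pale_board in the frame of jig above 0 m) and value of joint lever_left above 0.08 rad)) and linear speed of pale_board below 0.01 m/s and z of pale_board in the frame of jig below 0.009 m and distance of dark_board from where it was at the start of the episode below 0.01 m); the robot touches nothing.
It fails at once if the robot touches the yellow guard (contact force between any of the fingers, the arm and guard above 0.3 N).
It fails at once if the pale board is lifted (more than 12 mm) (z of pale_board in the frame of jig above 0.018 m).
It fails at once if the dark board is moved (more than 10 mm) (distance of dark_board from where it was at the start of the episode above 0.01 m).
It fails at once if the lever over the dark board is pressed (joint above 0.08) ((y of pale_board in the frame of jig above 0 m and value of joint lever_right above 0.08 rad) or (not (y of pale_board in the frame of jig above 0 m) and value of joint lever_left above 0.08 rad)).
It fails at once if the mallet, square or gauge is moved (more than 15 mm) (distance of any of mallet, square, gauge from where it was at the start of the episode above 0.015 m).
It also fails if it takes over 50 s, if anything falls off the work surface, if the arm or the gripper's body presses on something with over 40 N, if the wrist force passes 120 N, or if a joint passes its speed limit or range.

## Working session

There is one attempt and no reset: what is moved stays moved. The work goes in short steps, Python scripts to look and compute and a tool call to move; the robot and the scene stay as the last step left them, time stands still between calls to the robot, and variables do not carry over. Pictures are saved under pics/ and viewed, at most 10 in all, crops included, and the job is handed in when it is done.

Besides the shell and the picture viewer there is one more tool, called after "Emit:" by a JSON object that holds its "method" and its "body", one argument or row to a line. apply_moves: Moves the arm, as the interface text tells. Its arguments: {"type":"object","properties":{"deltas":{"type":"array"},"grip_force":{"type":"number"}},"required":["deltas"]}

```bash
mkdir -p pics; python3 - <<'E'
from workcell import env,cams
import cv2
for n in("scene","top"):
    cv2.imwrite(f"pics/{n}0.png",cams.grab_frame(n)); c=cams.get_calibration(n); print(n,c)
s=env.state(); print(s["time_s"],s["ee_pos"],s["ee_rot"],s["force"],s["gripper_width"])
E
```

```text
scene {'mtx': array([[527.45887423,   0.        , 277.60038316],
       [  0.        , 527.45887423, 205.05982063],
       [  0.        ,   0.        ,   1.        ]]), 'eye': array([1416.73058467, -352.9890162 , 1087.54366486]), 'attitude': array([-1.39019916e+02, -1.36219670e-01,  6.47170337e+01])}
top {'mtx': array([[386.12654665,   0.        , 286.95670475],
       [  0.        , 386.12654665, 213.35576245],
       [  0.        ,   0.        ,   1.        ]]), 'eye': array([ 428.89451355,   31.66194315, 1093.23542745]), 'attitude': array([-169.92851222,   -0.61583156,  -88.57263888])}
0.1 [ 244.10707973 -520.13413822  213.20858615] [-1.79910848e+02 -1.23852470e-03  2.51382911e+01] [-0.25834719  0.45406461 -0.26776918] 91.52952395916174
```

View pics/top0.png

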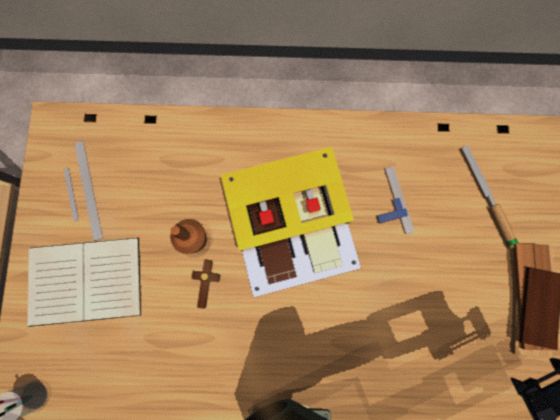

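View pics/scene0.png

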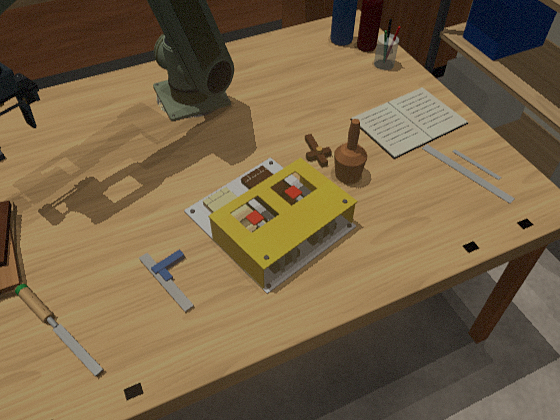

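The pale board is in the right bay (top picture: about (323,250), its pad at about (313,205)). The dark board is in the left bay. I'll enlarge both views to fit the jig pose.

```bash
python3 - <<'E'
import cv2
a=cv2.imread("pics/top0.png")[140:305,210:370]; cv2.imwrite("pics/topc.png",cv2.resize(a,None,fx=3.6,fy=3.6,interpolation=cv2.INTER_CUBIC)[:600])
a=cv2.imread("pics/scene0.png")[150:300,175:370]; cv2.imwrite("pics/scenec.png",cv2.resize(a,None,fx=4,fy=4,interpolation=cv2.INTER_CUBIC))
E
```

```text
(no output)
```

View pics/topc.png

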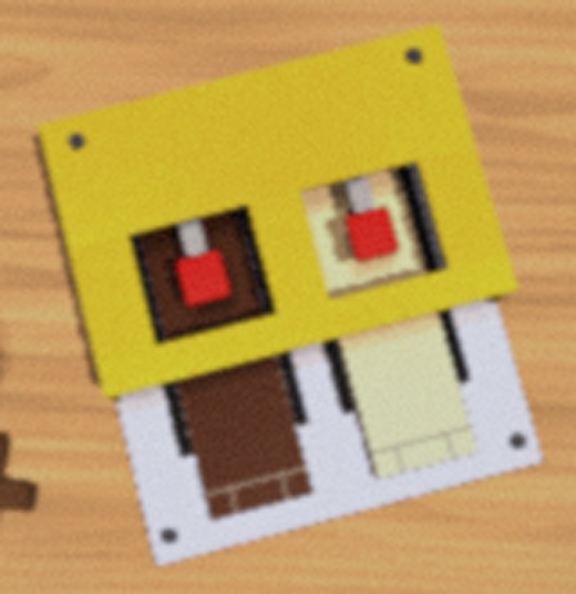

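View pics/scenec.png

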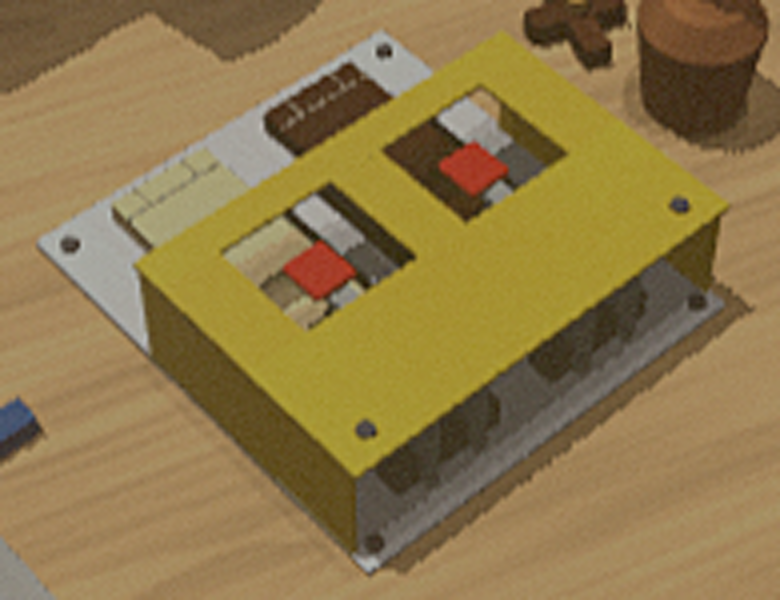

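The crops show the guard, windows, near base corners and board ends clearly. I'll fit the jig pose from both views.

```bash
cat > h.py <<'E'
import numpy as np
from scipy.optimize import least_squares
from scipy.spatial.transform import Rotation as R
from workcell import env,cams
def proj(n,P):
    c=cams.get_calibration(n); q=R.from_euler('xyz',c['attitude'],degrees=True).inv().apply(P-c['eye'])
    q=q@c['mtx'].T; return q[:,:2]/q[:,2:]
def tow(p,P):
    c,s=np.cos(p[2]),np.sin(p[2]); P=np.asarray(P,float)
    return np.c_[p[0]+c*P[:,0]-s*P[:,1],p[1]+s*P[:,0]+c*P[:,1],P[:,2]]
E
python3 - <<'E'
from h import *
G={(140,155,95):[(40,126),(728,205)],(140,-155,95):[(440,25),(357,475)],(-70,-155,95):[(517,290),(137,263)],(-70,155,95):[(107,396),(500,32)],
(-195,155,6):[(158,565),(382,30)],(-195,-155,6):[(541,461),(38,243)],
(42,110,95):[(131,236),(567,153)],(42,20,95):[(247,207),(468,222)],(-42,20,95):[(273,311),(383,150)],(-42,110,95):[(157,343),(480,85)],
(42,-20,95):[(303,190),(414,257)],(42,-110,95):[(416,163),(308,328)],(-42,-110,95):[(447,268),(220,250)],(-42,-20,95):[(330,298),(328,183)]}
P=np.array(list(G)); t=np.array([g[0] for g in G.values()])/3.6+[210,140]-.36; s=np.array([g[1] for g in G.values()])/4+[175,150]-.37
for sel in('ts','t','s'):
    f=lambda p:np.r_[((proj('top',tow(p,P))-t).ravel() if 't' in sel else []),((proj('scene',tow(p,P))-s).ravel() if 's' in sel else [])]
    r=least_squares(f,[450,0,.2],x_scale=[100,100,.1],loss='soft_l1'); print(sel,r.x,np.sqrt(np.mean(r.fun**2)))
    if sel=='ts': p=r.x; print(r.fun.reshape(2,-1,2).round(1).tolist())
# plane intersect
def ray(n,uv,z):
    c=cams.get_calibration(n); d=R.from_euler('xyz',c['attitude'],degrees=True).apply(np.linalg.solve(c['mtx'],[*uv,1])); X=c['eye']+d*(z-c['eye'][2])/d[2]
    co,si=np.cos(p[2]),np.sin(p[2]); e=X-[p[0],p[1],0]; return (co*e[0]+si*e[1],-si*e[0]+co*e[1])
T=lambda u:np.array(u)/3.6+[210,140]-.36
S=lambda u:np.array(u)/4+[175,150]-.37
for nm,u in dict(paleL=(377,479),paleR=(475,453),darkL=(212,518),darkR=(312,491)).items(): print(nm,ray('top',T(u),24))
for nm,u in dict(paleR=(113,212),paleL=(205,150)).items(): print(nm,ray('scene',S(u),24))
print('padR',ray('top',T((372,234)),80),ray('scene',S((319,270)),80),'padL',ray('top',T((203,277)),80),ray('scene',S((473,168)),80))
print(tow(p,[(-65-0,-65,95),(0,-65,95),(-140,-65,15),(-180,-65,15)]))
E
```

```text
ts [6.17886274e+02 1.75849197e+01 2.84276615e-01] 0.6517553302261542
[[[-0.3, -0.8], [0.0, -0.8], [0.7, -0.5], [-0.4, 0.3], [-0.3, -0.0], [1.0, -0.2], [-0.5, -0.8], [0.4, -1.2], [1.3, 0.3], [0.0, 0.2], [-0.6, -0.2], [0.6, -1.1], [0.8, -0.2], [0.2, 0.1]], [[0.7, -0.7], [-0.2, -0.1], [-1.0, -0.5], [0.5, -0.9], [-0.0, -0.6], [-0.8, -1.0], [0.8, -0.4], [-0.2, -0.1], [-1.1, -0.6], [0.3, -0.8], [1.3, -0.7], [-0.4, 0.6], [-0.2, -0.0], [0.8, -1.2]]]
t [6.17041457e+02 1.80781533e+01 2.82641337e-01] 0.5367483219341259
s [6.19295111e+02 1.68690882e+01 2.86222958e-01] 0.6130546250247298
paleL (np.float64(-175.5676302483188), np.float64(-23.56820268584375))
paleR (np.float64(-175.8478285369189), np.float64(-101.28716579847983))
darkL (np.float64(-171.6598275460355), np.float64(105.01231010752552))
darkR (np.float64(-171.58835899552875), np.float64(26.615127274946513))
paleR (np.float64(-165.7003290842535), np.float64(-109.20956086867818))
paleL (np.float64(-169.7456855483023), np.float64(-28.11573836535574))
padR (np.float64(-1.1241071013139674), np.float64(-63.627844895579614)) (np.float64(1.1867259726370136), np.float64(-66.687942343945)) padL (np.float64(-0.5525862584808436), np.float64(65.9023877115726)) (np.float64(1.3824293799351803), np.float64(62.981803807816334))
[[573.72516913 -63.03639766  95.        ]
 [636.11638027 -44.80629144  95.        ]
 [501.73531013 -84.07113561  15.        ]
 [463.34071866 -95.28966252  15.        ]]
```

```bash
cat >> h.py <<'E'
J=[617.9,17.5,.2842]
def go(*pts):
    s=env.state(); Rm=R.from_euler('xyz',s['ee_rot'],degrees=True)
    w=tow([-0,-0,0],[s['ee_pos']])[0]; e=w-[J[0],J[1],0]; c,si=np.cos(J[2]),np.sin(J[2])
    print('t',s['time_s'],'jig',np.round([c*e[0]+si*e[1],-si*e[0]+c*e[1],w[2]],1),'rot',np.round(s['ee_rot'],1),'F',np.round(s['force'],1),'w',round(s['gripper_width'],1))
    tx=Rm.apply([1,0,0]); print('turn',round(np.arctan2(tx[1],tx[0])-J[2],4))
    for p in pts: t=tow(J,[p])[0]; print(p,t.round(0),np.round(Rm.inv().apply(t-s['ee_pos'])/1000,4))
E
python3 -c "
from h import *
go((-225,-65,200),(-225,-65,14))"
```

```text
t 0.1 jig [-509.5 -411.3  213.2] rot [-179.9   -0.    25.1] F [-0.3  0.5 -0.3] w 91.5
turn 0.1545
(-225, -65, 200) [ 420. -108.  200.] [ 0.3345 -0.2983  0.0137]
(-225, -65, 14) [ 420. -108.   14.] [ 0.3345 -0.298   0.1997]
```

Emit:
{"method": "apply_moves", "body": {
  "deltas": [
    [0.033,-0.03,0,0.03,-1],
    [0.067,-0.06,0,0.06,-1],
    [0.1,-0.09,0,0.1,-1],
    [0.133,-0.12,0,0.155,-1],
    [0.167,-0.149,0,0.155,-1]
  ]
}}

```text
time_s: 0.6
ee_pos: [332.2, -312.9, 213.7]
ee_rot: [-180.0, 0.0, 16.2]
force: [1.5, -1.4, -0.4]
gripper_width: 53.8
gripper_force: 0.0
```

```bash
python3 -c "
from h import *
go((-225,-65,200),(-225,-65,14))"
```

```text
t 0.6 jig [-366.8 -237.   213.7] rot [-180.     0.    16.2] F [ 1.5 -1.4 -0.4] w 53.8
turn -0.002
(-225, -65, 200) [ 420. -108.  200.] [ 0.1415 -0.1723  0.0137]
(-225, -65, 14) [ 420. -108.   14.] [ 0.1415 -0.1722  0.1997]
```

Emit:
{"method": "apply_moves", "body": {
  "deltas": [
    [0.035,-0.043,0,0,-1],
    [0.07,-0.08,0,0,-1],
    [0.105,-0.12,0,0,-1],
    [0.14,-0.16,0.01,0,-1],
    [0.14,-0.17,0.03,0,-1]
  ]
}}

```text
time_s: 1.1
ee_pos: [421.9, -109.6, 185.1]
ee_rot: [179.9, -0.3, 16.4]
force: [-0.0, -0.1, 0.1]
gripper_width: 14.2
gripper_force: 0.0
```

Emit:
{"method": "apply_moves", "body": {
  "deltas": [
    [0,0,0.04,0,-1],
    [0,0,0.08,0,-1],
    [0,0,0.1,0,-1],
    [0,0,0.1,0,-1]
  ]
}}

```text
time_s: 1.5
ee_pos: [416.4, -111.4, 81.3]
ee_rot: [-179.8, 0.4, 16.3]
force: [-0.5, -0.4, -0.0]
gripper_width: 0.7
gripper_force: 0.0
```

```bash
python3 - <<'E'
from h import *; import cv2
go((-225,-65,14))
a=cams.grab_frame("top")[140:340,200:380]; cv2.imwrite("pics/top1.png",cv2.resize(a,None,fx=3,fy=3,interpolation=cv2.INTER_CUBIC))
E
```

```text
t 1.5 jig [-229.6  -67.2   81.3] rot [-179.8    0.4   16.3] F [-0.5 -0.4 -0. ] w 0.7
turn -0.0
(-225, -65, 14) [ 420. -108.   14.] [ 0.005  -0.002   0.0673]
```

View pics/top1.png

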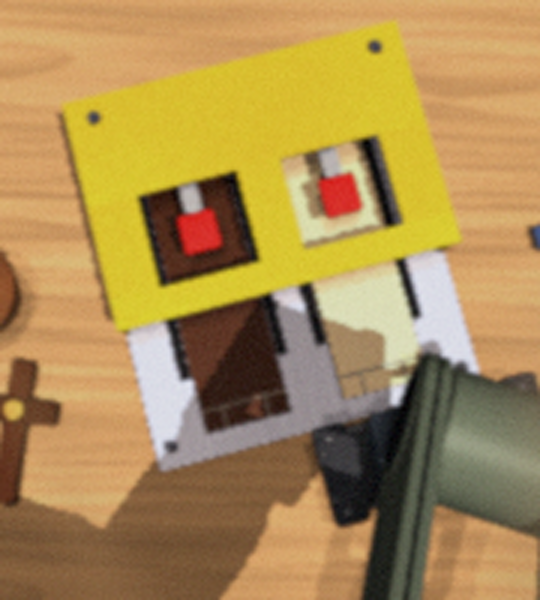

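The closed gripper (about (370,450) in the crop) sits in front of the pale board's near end (about (385,385)). Next I descend and push.

Emit:
{"method": "apply_moves", "body": {
  "deltas": [
    [0.0,0,0.035,0,-1],
    [0.0,0,0.065,0,-1],
    [0.0,0,0.066,0,-1],
    [0.01,0,0.066,0,-1],
    [0.02,0,0.066,0,-1]
  ]
}}

```text
time_s: 2.05
ee_pos: [440.8, -107.2, 19.9]
ee_rot: [179.9, -0.2, 16.2]
force: [0.2, 0.1, 1.2]
gripper_width: 0.6
gripper_force: 0.0
```

```bash
python3 -c "
from h import *
go((-156,-65,14))"
```

```text
t 2.05 jig [-204.9  -70.    19.9] rot [179.9  -0.2  16.2] F [0.2 0.1 1.2] w 0.6
turn -0.0009
(-156, -65, 14) [486. -89.  14.] [ 0.0489 -0.0051  0.0061]
```

Emit:
{"method": "apply_moves", "body": {
  "deltas": [
    [0.004,-0.004,0.004,0,-1],
    [0.009,-0.004,0.004,0,-1],
    [0.014,-0.004,0.004,0,-1],
    [0.018,-0.004,0.004,0,-1],
    [0.022,-0.004,0.004,0,-1]
  ]
}}

```text
time_s: 2.55
ee_pos: [458.0, -96.6, 14.0]
ee_rot: [-180.0, 0.1, 16.3]
force: [-2.0, -0.6, 2.1]
gripper_width: 0.6
gripper_force: 0.7
```

Emit:
{"method": "apply_moves", "body": {
  "deltas": [
    [0.004,0,0,0,-1],
    [0.008,0,0,0,-1],
    [0.012,0,0,0,-1],
    [0.015,0,0,0,-1],
    [0.018,0,0,0,-1]
  ]
}}

```text
time_s: 3.05
ee_pos: [475.6, -91.6, 13.9]
ee_rot: [180.0, 0.0, 16.3]
force: [-0.9, -1.3, 0.4]
gripper_width: 0.2
gripper_force: 0.7
```

```bash
python3 -c "
from h import *
go((-156,-65,14))"
```

```text
t 3.05 jig [-167.2  -64.9   13.9] rot [180.    0.   16.3] F [-0.9 -1.3  0.4] w 0.2
turn -0.0004
(-156, -65, 14) [486. -89.  14.] [ 0.0112  0.0001 -0.0001]
```

Pushing at about 2 N. I'll go on in small steps until the force rises.

Emit:
{"method": "apply_moves", "body": {
  "deltas": [
    [0.002,0,0,0,-1],
    [0.004,0,0,0,-1],
    [0.006,0,0,0,-1],
    [0.008,0,0,0,-1],
    [0.009,0,0,0,-1]
  ]
}}

```text
time_s: 3.55
ee_pos: [484.4, -89.1, 13.9]
ee_rot: [180.0, -0.0, 16.3]
force: [-1.7, -0.8, 0.1]
gripper_width: 0.1
gripper_force: 0.6
```

Emit:
{"method": "apply_moves", "body": {
  "deltas": [
    [0.001,0,0,0,-1],
    [0.002,0,0,0,-1],
    [0.003,0,0,0,-1],
    [0.003,0,0,0,-1]
  ]
}}

```text
time_s: 3.95
ee_pos: [484.7, -88.8, 13.8]
ee_rot: [-180.0, 0.3, 16.3]
force: [-6.4, -5.1, 4.8]
gripper_width: 0.5
gripper_force: 3.6
```

Emit:
{"method": "apply_moves", "body": {
  "deltas": [
    [0.001,0,0,0,-1],
    [0.002,0,0,0,-1],
    [0.003,0,0,0,-1],
    [0.003,0,0,0,-1]
  ]
}}

```text
time_s: 4.35
ee_pos: [484.7, -88.6, 13.7]
ee_rot: [-179.9, 0.6, 16.4]
force: [-12.1, -7.8, 9.2]
gripper_width: 0.8
gripper_force: 7.0
```

The arm stalled at the expected home position with the force rising, so the board is home. I'll back off, rise and check.

Emit:
{"method": "apply_moves", "body": {
  "deltas": [
    [-0.01,0,0,0,-1],
    [-0.03,0,0,0,-1],
    [-0.035,0,-0.04,0,-1],
    [-0.035,0,-0.09,0,-1],
    [-0.035,0,-0.14,0,-1]
  ]
}}

```text
time_s: 4.85
ee_pos: [456.1, -97.1, 155.5]
ee_rot: [-180.0, -0.0, 16.2]
force: [1.5, 0.3, 0.3]
gripper_width: 0.1
gripper_force: 0.0
```

```bash
python3 - <<'E'
from h import *; import cv2
go((0,-65,150),(0,-65,92))
a=cams.grab_frame("scene")[150:300,165:365]; cv2.imwrite("pics/scene1.png",cv2.resize(a,None,fx=4,fy=4,interpolation=cv2.INTER_CUBIC))
for x in(-140,-150): print(((proj('scene',tow(J,[(x,-105,24),(x,-25,24)]))-[165,150]+.37)*4).round())
E
```

```text
t 4.85 jig [-187.4  -64.6  155.5] rot [-180.    -0.    16.2] F [1.5 0.3 0.3] w 0.1
turn -0.0009
(0, -65, 150) [636. -45. 150.] [0.1874 0.0002 0.0056]
(0, -65, 92) [636. -45.  92.] [0.1874 0.0002 0.0636]
[[181. 231.]
 [275. 172.]]
[[172. 222.]
 [266. 164.]]
```

View pics/scene1.png

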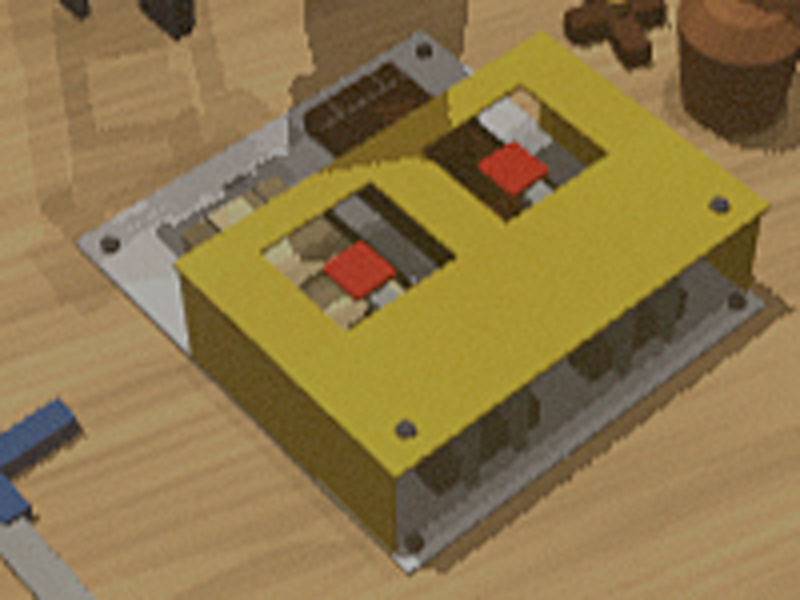

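The board's near end lies at about (182,240)–(275,180), which matches x = -140, so it is home. Next I go over the right window.

Emit:
{"method": "apply_moves", "body": {
  "deltas": [
    [0.045,0,0,0,-1],
    [0.09,0,0,0,-1],
    [0.135,0,0,0,-1],
    [0.187,0,0,0,-1],
    [0.187,0,0,0,-1]
  ]
}}

```text
time_s: 5.4
ee_pos: [641.5, -43.0, 152.6]
ee_rot: [180.0, -0.3, 16.4]
force: [-0.8, 0.4, -0.0]
gripper_width: 0.2
gripper_force: 0.0
```

Emit:
{"method": "apply_moves", "body": {
  "deltas": [
    [0,0,0.01,0,-1],
    [0,0,0.02,0,-1],
    [0,0,0.03,0,-1],
    [0,0,0.03,0,-1]
  ]
}}

```text
time_s: 5.8
ee_pos: [633.4, -45.2, 122.0]
ee_rot: [-179.9, 0.2, 16.2]
force: [0.5, 0.0, 0.7]
gripper_width: 0.4
gripper_force: 0.0
```

```bash
python3 - <<'E'
from h import *; import cv2
go((0,-65,90),(0,-65,58))
a=cams.grab_frame("scene")[120:270,165:365]; cv2.imwrite("pics/scene2.png",cv2.resize(a,None,fx=4,fy=4,interpolation=cv2.INTER_CUBIC))
E
```

```text
t 5.8 jig [ -2.7 -64.6 122. ] rot [-179.9    0.2   16.2] F [0.5 0.  0.7] w 0.4
turn -0.0012
(0, -65, 90) [636. -45.  90.] [0.0028 0.0005 0.032 ]
(0, -65, 58) [636. -45.  58.] [0.0029 0.0005 0.064 ]
```

View pics/scene2.png

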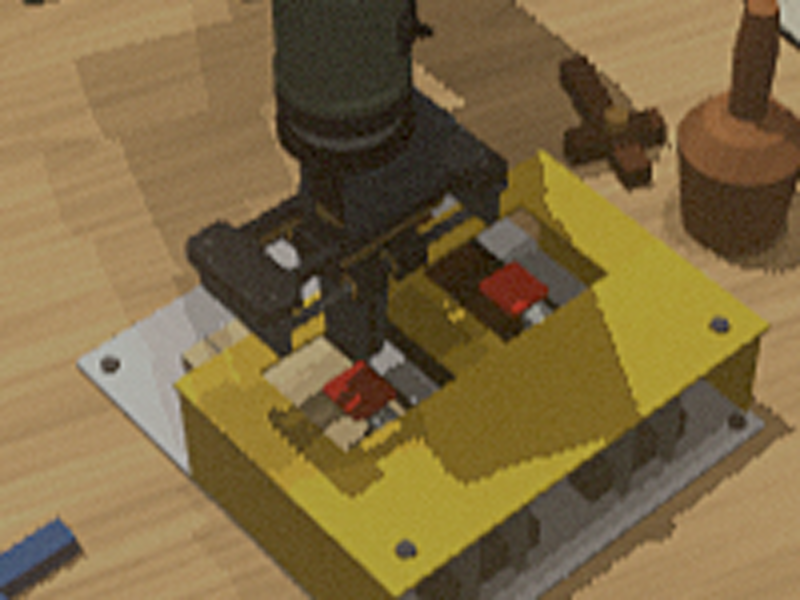

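The closed fingertips (about (355,355) in the crop) hang centred over the right window with the pad beneath. I descend slowly.

Emit:
{"method": "apply_moves", "body": {
  "deltas": [
    [0.001,0,0.007,0,-1],
    [0.002,0,0.014,0,-1],
    [0.002,0,0.021,0,-1],
    [0.002,0,0.028,0,-1],
    [0.002,0,0.034,0,-1]
  ]
}}

```text
time_s: 6.35
ee_pos: [637.5, -44.3, 89.1]
ee_rot: [-180.0, 0.0, 16.3]
force: [0.1, -0.2, -0.7]
gripper_width: 0.4
gripper_force: 0.0
```

Emit:
{"method": "apply_moves", "body": {
  "deltas": [
    [0,0,0.004,0,-1],
    [0,0,0.008,0,-1],
    [0,0,0.012,0,-1],
    [0,0,0.016,0,-1],
    [0,0,0.02,0,-1]
  ]
}}

```text
time_s: 6.85
ee_pos: [637.1, -44.5, 70.6]
ee_rot: [180.0, 0.0, 16.3]
force: [-3.2, -0.6, 5.4]
gripper_width: 0.5
gripper_force: 2.8
```

```bash
python3 -c "
from h import *
go((0,-65,58))"
```

```text
t 6.85 jig [  1.1 -64.9  70.6] rot [180.    0.   16.3] F [-3.2 -0.6  5.4] w 0.5
turn -0.0003
(0, -65, 58) [636. -45.  58.] [-0.0011  0.0001  0.0126]
```

The lever is moving at about 5 N.

Emit:
{"method": "apply_moves", "body": {
  "deltas": [
    [0,0,0.003,0,-1],
    [0,0,0.006,0,-1],
    [0,0,0.009,0,-1],
    [0,0,0.011,0,-1],
    [0,0,0.012,0,-1]
  ]
}}

```text
time_s: 7.35
ee_pos: [637.7, -44.4, 60.2]
ee_rot: [180.0, -0.0, 16.3]
force: [-7.5, 0.1, 19.7]
gripper_width: 0.3
gripper_force: 9.8
```

Emit:
{"method": "apply_moves", "body": {
  "deltas": [
    [0,0,0.001,0,-1],
    [0,0,0.002,0,-1],
    [0,0,0.003,0,-1],
    [0,0,0.003,0,-1]
  ]
}}

```text
time_s: 7.75
ee_pos: [637.8, -44.4, 59.8]
ee_rot: [179.9, -0.1, 16.3]
force: [-10.8, -0.1, 28.1]
gripper_width: 0.4
gripper_force: 14.0
```

Emit:
{"method": "apply_moves", "body": {
  "deltas": [
    [0,0,0.001,0,-1],
    [0,0,0.002,0,-1],
    [0,0,0.002,0,-1],
    [0,0,0.002,0,-1]
  ]
}}

```text
time_s: 8.15
ee_pos: [637.8, -44.4, 59.5]
ee_rot: [179.9, -0.2, 16.3]
force: [-14.0, -0.7, 36.2]
gripper_width: 0.5
gripper_force: 18.2
```

Emit:
{"method": "apply_moves", "body": {
  "deltas": [
    [0,0,-0.01,0,-1],
    [0,0,-0.025,0,-1],
    [0,0,-0.04,0,-1],
    [0,0,-0.06,0,-1],
    [0,0,-0.09,0,-1]
  ]
}}

```text
time_s: 8.65
ee_pos: [637.2, -44.2, 141.4]
ee_rot: [-179.9, 0.1, 16.3]
force: [-0.4, -0.0, -1.1]
gripper_width: 0.5
gripper_force: 0.0
```

Emit:
{"method": "apply_moves", "body": {
  "deltas": [
    [0,0,-0.03,0,-1],
    [-0.04,0,-0.05,0,-1],
    [-0.09,0,-0.05,0,-1],
    [-0.14,0,-0.05,0,-1],
    [-0.18,0,-0.05,0,-1]
  ]
}}

```text
time_s: 9.15
ee_pos: [462.9, -95.0, 192.4]
ee_rot: [180.0, -0.0, 16.3]
force: [0.6, -1.3, 0.5]
gripper_width: 0.2
gripper_force: 0.0
```

```bash
python3 - <<'E'
from h import *; import cv2
go()
a=cams.grab_frame("scene")[150:300,165:365]; cv2.imwrite("pics/scene3.png",cv2.resize(a,None,fx=4,fy=4,interpolation=cv2.INTER_CUBIC))
E
```

```text
t 9.15 jig [-180.3  -64.6  192.4] rot [180.   -0.   16.3] F [ 0.6 -1.3  0.5] w 0.2
turn -0.0002
```

View pics/scene3.png

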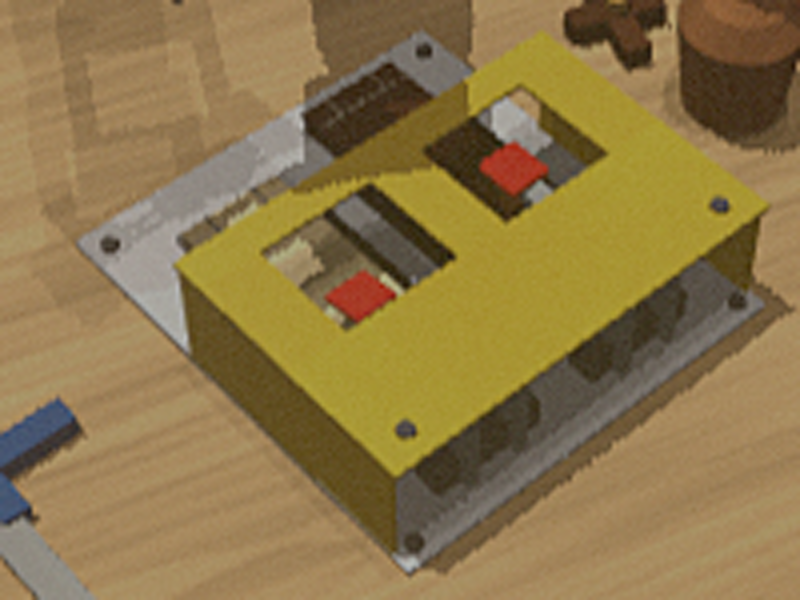

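The right pad has dropped from (360,270) to (361,296), and the left pad is unchanged at (514,168). I'll check the angle and the board end numerically.

```bash
python3 - <<'E'
from h import *; import cv2
for a in(0,.02,.19,.21,.23,.25):
    x,z=-115,12; c,s=np.cos(a),np.sin(a)
    print(a,((proj('scene',tow(J,[(115+c*x+s*z,-65,70+s*x+c*z)]))-[165,150]+.37)*4).round(1))
for x in(-140,-144,-148): print(x,((proj('scene',tow(J,[(x,-105,24),(x,-25,24)]))-[165,150]+.37)*4).round().tolist())
A=[cv2.imread(f"pics/scene{i}.png")[130:290,140:340] for i in(1,3)]
cv2.imwrite("pics/cmp.png",cv2.resize(np.hstack(A),None,fx=2,fy=2))
E
```

```text
0 [[359.6 265.5]]
0.02 [[360.  268.1]]
0.19 [[365.2 291.9]]
0.21 [[366.  294.8]]
0.23 [[366.8 297.8]]
0.25 [[367.7 300.8]]
-140 [[181.0, 231.0], [275.0, 172.0]]
-144 [[177.0, 227.0], [272.0, 169.0]]
-148 [[174.0, 224.0], [268.0, 165.0]]
```

View pics/cmp.png

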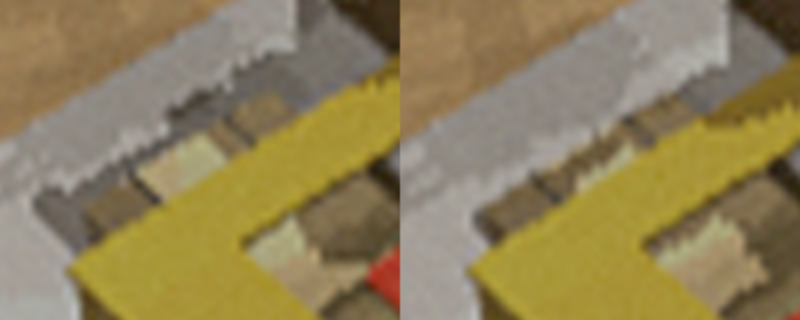

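The lever reads about 0.22, but the board end is ambiguous to a pixel or so. I'll check it with a gentle fingertip touch at the near end.

Emit:
{"method": "apply_moves", "body": {
  "deltas": [
    [-0.015,0,0.045,0,-1],
    [-0.015,0,0.09,0,-1],
    [-0.015,0,0.135,0,-1],
    [-0.015,0,0.17,0,-1],
    [-0.015,0,0.178,0,-1]
  ]
}}

```text
time_s: 9.7
ee_pos: [448.3, -98.3, 11.5]
ee_rot: [-179.8, 0.3, 16.3]
force: [0.5, 0.9, 0.3]
gripper_width: 0.6
gripper_force: 0.0
```

Emit:
{"method": "apply_moves", "body": {
  "deltas": [
    [0.01,0,0,0,-1],
    [0.02,0,0,0,-1],
    [0.026,0,0,0,-1],
    [0.03,0,0,0,-1],
    [0.033,0,0,0,-1]
  ]
}}

```text
time_s: 10.2
ee_pos: [483.3, -89.6, 15.9]
ee_rot: [179.9, -0.1, 16.3]
force: [-0.2, -0.0, 0.2]
gripper_width: 0.2
gripper_force: 0.0
```

```bash
python3 -c "
from h import *
go((-157.3,-65,14))"
```

```text
t 10.2 jig [-159.2  -65.1   15.9] rot [ 1.799e+02 -1.000e-01  1.630e+01] F [-0.2 -0.   0.2] w 0.2
turn 0.0
(-157.3, -65, 14) [485. -89.  14.] [ 0.0019 -0.0001  0.0019]
```

There is no contact 2 mm before the earlier stall point, so the board hasn't slid back. I withdraw and hand in.

Emit:
{"method": "apply_moves", "body": {
  "deltas": [
    [-0.015,0,0,0,-1],
    [-0.035,0,0,0,-1],
    [-0.04,0,-0.04,0,-1],
    [-0.04,0,-0.09,0,-1],
    [-0.04,0,-0.14,0,-1]
  ]
}}

```text
time_s: 10.7
ee_pos: [442.9, -100.8, 156.8]
ee_rot: [-180.0, 0.0, 16.2]
force: [0.6, -1.3, -0.4]
gripper_width: 0.3
gripper_force: 0.0
```

Emit:
{"method": "apply_moves", "body": {
  "deltas": [
    [0,0,0,0,-1],
    [0,0,0,0,-1],
    [0,0,0,0,-1]
  ]
}}

```text
time_s: 11.0
ee_pos: [442.6, -100.6, 154.0]
ee_rot: [-179.9, 0.1, 16.3]
force: [-0.0, -0.2, -0.5]
gripper_width: 1.1
gripper_force: 0.0
```

```bash
python3 -c "
from workcell import env
print(env.job_done())"
```

```text
the job is handed in; nothing more can be done
None
```

I pushed the pale board (right bay) home against its stop, pressed its red lever down onto it through the window (about 0.22 rad by the camera), withdrew and handed the job in at 11 s; no verdict was returned.

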